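Lay the rinsed filter cassettes over the drip tray

ROBOT

A 6-joint arm with a two-finger parallel gripper is mounted at the origin on the work surface. World frame = base frame: x ahead of the robot, y to its left, z up, the work surface at z = 0. Lengths are in m, angles in degrees, forces in N, time in s.
With the tool pointing down it reaches from about 0.35 to 0.875 m from the base axis. Payload 4.2 kg.
Tool frame: the origin (TCP) lies midway between the tips of the shut fingers; the grasp point (between the pads) lies 19 mm behind it; y points along the fingers, z is the direction in which the jaws open and shut, and the axes are right-handed (so a half turn about y gives the same grasp; the last joint's range is limited). The gripper opens to 87 mm and grips with 3 to 60 N. Pads are 19 mm wide; open, the fingers measure 117 mm over their backs; the gripper's body (75 mm by 190 mm) begins 51 mm behind the grasp point.
Start: joints at [-60.814, 22.042, 0.453, 0, -68.411, -14.817], TCP at [0.155, -0.605, 0.223] pointing down, gripper open.
Joint ranges: [-179.83, 179.83], [-69.29, 118.12], [-61.27, 80.66], [-181.25, 117.63], [-171.15, -9.14], [-177.46, 177.46]. Speed limits (degrees/s): [159.86, 159.86, 180, 180, 180, 180].

INTERFACE

Orientations are given as [roll, pitch, yaw] about the fixed x, y, z axes, in that order (R = Rz(yaw) Ry(pitch) Rx(roll)).
In Python, from workcell import env gives the robot as it stands. The module is installed in compiled form; this text tells all that it offers. Calls block until the motion is done:
- env.goto(position, orientation): joint-space move of the TCP to a pose.
- env.move_straight(position, rotation=None, rate=0.15, force_limit=None): straight line of the TCP; rotation=None keeps the orientation; rate is the mean speed in m/s. With force_limit (N) it stops when the force on the tool has changed by that much, and returns True; else False.
- env.set_joints(angles): joint-space move.
- env.gripper_to(opening, grasp_force=None): opening from 0.0 (shut) to 1.0 (fully open); grasp_force is the grip in N (None keeps the last); returns when the fingers have stopped.
- env.dwell(seconds).
- env.inverse_kinematics(position, orientation): joint angles nearest the present ones, or None.
- env.read_state(): the state.
- env.grab_frame(name): name is "scene" or "top"; returns a dict with "image" (400x640x3 uint8, blue, green, red), "fx", "fy", "cx", "cy" (pixels), "D" ([k1, k2, p1, p2, k3] as OpenCV has them; the pictures are not rectified), "position" and "orientation" of the camera in the world. Camera axes: x right, y up, looking along -z (the intrinsics and any distortion apply to the point x, -y, -z); pixel columns grow to the right and rows downward; lengths in m; the calibration is good to about 2 mm. A picture is of the moment at which its call begins. There is no depth.
A pose or a line that the arm cannot do raises env.Unreachable and nothing moves.
- env.close_job(): hands the job in, once; it reports no verdict.
Trained networks look in a picture, given as the dict that the camera call returned (one of the last four; its "shot" number tells which), for a name from the list of things; names that differ only in an ending like _2 or _b are one class to them, and where a whole thing is asked for, a point or a joint stands for the part that bears it (a point fixed in the world has none). Each returns a list of dicts, best first, with "score" (0 to 1); they miss things now and then, are a little off and sometimes report something else, mostly with a low value. They report only what shows in the picture. A call takes as long as a camera call. They do not tell look-alikes from the thing itself.
- env.search_frame(picture, thing): "xyz" ([x, y, z] in m, in world coordinates, good to about 4 mm: the middle of the surface that is visible of it).
- env.trace(picture, thing): "mask" (400x640 bool, what is visible of it).
The state is a dict: "clock": time; "joint_positions": joint angles; "qvel": joint speeds; "joint_torque": joint torques, N m; "position": TCP position; "tool_rot": TCP orientation; "force": force on the tool from outside, world axes, zero at the start; "wrist_torque": the same for the moment, N m; "opening": opening from 0.0 (shut) to 1.0 (fully open).
Only numpy, scipy, OpenCV 4.12 (cv2) and the standard library are available. Lean on these libraries where they do the work, as an engineer would, in place of code of your own. Each camera call takes 0.05 s, during which the arm holds its last target.

TASK

Lay the long filter cassette, right way up, across the two rests so that it bridges the gap in line with the drip tray and centred over it, then pile the short cassette squarely and centrally on top of it, right way up. Set each one down gently: do not let go of the long one until both rests carry it (each rest is set to its own, unknown height, so feel for it), nor of the short one until it lies on the long one. Leave everything else on the worktop where it is.

Things in the scene. Friction and masses are not known exactly. Their poses are not given: they have to be found in the camera images.
- long_cassette: Longer of two grey dryer filter cassettes: a rigid flat block 190 x 56 x 22 mm with 5 widely spaced ribs across its top, 180 to 365 g, lying flat, right way up. Origin: centre of its underside. x along its 190 mm length, y across its 56 mm width (the sides to grip), z up out of the ribbed top. Its centre of mass is at its middle.
- short_cassette: Shorter of the two grey filter cassettes: 150 x 56 x 22 mm with 11 closely spaced ribs, 180 to 365 g, lying flat, right way up. Origin and axes as for the long one (x along the 150 mm). It starts on the opposite side of the drip tray to the long one; which is left and which right varies.
- drip_tray: White shallow drip tray, fixed, 270 x 130 mm with a rim 14 mm high. Origin: centre of its underside, on the worktop. x along its 270 mm length, which is the direction the cassettes are to lie in; y across; z up.
- rest_a: Fixed drip rest in the tray, +x side: foot, post and telescopic head with a level black rubber bar, 14 mm thick, 84 mm long, along y. Origin: underside of its foot, 4 mm above the worktop, below the bar's middle; axes within 0.1 rad of the tray's. Bar top is 75 to 93 mm above the worktop: a setting that varies, is not in the reported pose and holds up to 100 N. The rubber grips: cassettes stay on the slope.
- rest_b: The other drip rest, the same, on the tray's -x side, with a height setting of its own (bar top also 75 to 93 mm above the worktop). The two bars are 110 to 140 mm apart, roughly evenly about the tray's centre, with an open gap between.
- dosing_cup: Bystander, loose, not to be disturbed. White dosing cup, 64 mm across, 55 mm high, beside the tray on its -y side. Origin: centre of its base.
- dust_nozzle: Bystander, loose, not to be disturbed. Black vacuum dusting nozzle, 100 mm long (x) by 30 mm, with an upright spigot to 56 mm height, beside the tray on its +y side. Origin: centre of its underside.
- crevice_nozzle: Bystander, loose, not to be disturbed. Black vacuum crevice nozzle, 200 mm long (x), 32 mm high, beyond the right-hand cassette. Origin: on its underside, near the middle.
Things that resemble listed ones, but are neither listed nor needed, are in the scene too. Leave any turquoise look-alike of the long_cassette alone. Leave any green look-alike of the short_cassette alone.

How it is judged:
By the outcome, as a careful person would: the job done as asked, in the order asked, and still so for the second after the job is handed in, with the robot touching nothing.
It also fails if it takes over 72 s, if anything falls off the work surface, if the arm or the gripper's body presses on something with over 40 N, if the wrist force passes 120 N, or if a joint passes its speed limit or range.

## Working session

There is one attempt and no reset: what is moved stays moved. The work goes in short steps, each a Python script; the robot and the scene stay as the last script left them, time stands still between calls to the robot, and variables do not carry over. Pictures are saved under pics/ and viewed, and the job is handed in when it is done.

```bash
ls; mkdir -p pics
python3 - <<'E'
from workcell import env
import cv2,pickle
s=env.read_state();print(s)
for n in("scene","top"):
    f=env.grab_frame(n);cv2.imwrite(f"pics/{n}0.png",f["image"]);pickle.dump(f,open(f"pics/{n}0.pkl","wb"))
    print({k:v for k,v in f.items() if k!="image"})
    if 1:
        for t in ["long_cassette","short_cassette","drip_tray","rest_a","dosing_cup","dust_nozzle","crevice_nozzle"]:
            r=env.search_frame(f,t);print(t,[(x["xyz"],round(x["score"],2)) for x in r[:4]])
print(env.read_state()["clock"])
E
```

```text
pics
{'clock': 0.0, 'joint_positions': array([-6.08138617e+01,  2.20895598e+01,  3.79804066e-01, -2.84353841e-02,
       -6.84117316e+01, -1.48167852e+01]), 'qvel': array([-0.01788773, -0.0140788 ,  0.08962529,  0.03701848, -0.04988749,
        0.00565369]), 'joint_torque': array([ 1.45202099e-03, -3.90665388e+01,  1.87403619e+01,  4.21998784e+00,
        1.08657213e-02, -1.84457517e-04]), 'position': array([ 0.15497391, -0.60485579,  0.22147387]), 'tool_rot': array([-8.98757940e+01,  5.52842338e-03,  1.43588687e+01]), 'force': array([-0.55839982,  0.56763232,  0.30100835]), 'wrist_torque': array([-0.03905827, -0.01938073, -0.06640068]), 'opening': 0.9982565455586322}
{'fx': 476.5456630792768, 'fy': 476.5456630792768, 'cx': 325.0715760649117, 'cy': 200.84679567355772, 'D': array([0.00669462, 0.        , 0.        , 0.        , 0.        ]), 'position': array([1.55713942, 0.11407514, 1.13006428]), 'orientation': array([44.17458175, -0.69516074, 93.16470687]), 'shot': 1}
long_cassette [([0.497, -0.37, 0.0148], 0.97), ([0.3171, -0.2159, 0.0195], 0.77)]
short_cassette [([0.3947, 0.5195, 
[... 335 characters left out ...]
x': 315.8222047515876, 'cy': 202.65939535740173, 'D': array([-0.05548325,  0.        ,  0.        ,  0.        ,  0.        ]), 'position': array([0.41397756, 0.05768373, 1.14160084]), 'orientation': array([  4.03427496,   1.47604265, -89.67453305]), 'shot': 2}
long_cassette [([0.3092, -0.2177, 0.0107], 0.82), ([0.4922, -0.3706, 0.0093], 0.56)]
short_cassette [([0.3925, 0.5171, 0.0149], 0.79), ([0.4827, 0.3579, 0.0177], 0.67)]
drip_tray [([0.5037, 0.0055, 0.0026], 0.89)]
rest_a [([0.4505, 0.0216, 0.0466], 0.85), ([0.5737, 0.0014, 0.0497], 0.84)]
dosing_cup [([0.5021, 0.1383, 0.0054], 0.65)]
dust_nozzle [([0.5258, -0.1169, 0.0286], 0.77)]
crevice_nozzle [([0.7124, -0.3424, 0.0239], 0.68)]
0.8
```

View images.

View pics/scene0.png

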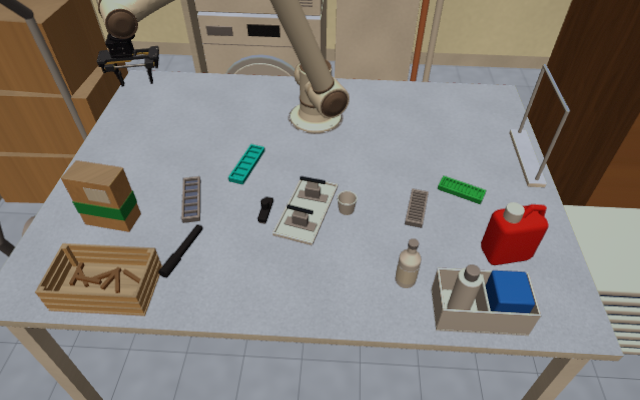

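View pics/top0.png

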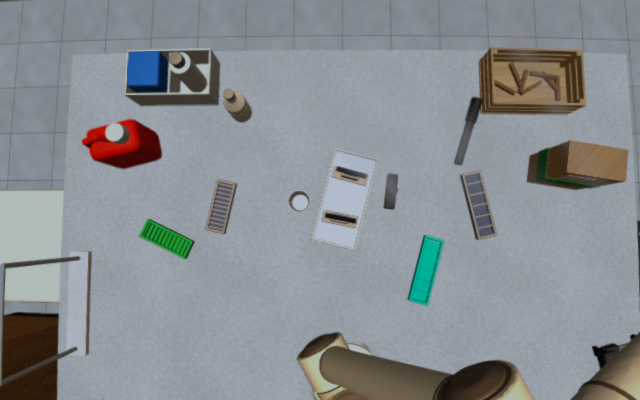

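```bash
cat > h.py <<'E'
import numpy as np,cv2,pickle
from scipy.spatial.transform import Rotation as R
from scipy.optimize import minimize
def proj(f,P):
    P=np.atleast_2d(P); Rc=R.from_euler('xyz',f["orientation"],degrees=True).as_matrix()
    c=(P-f["position"])@Rc; c=c*[1,-1,-1]
    K=np.array([[f["fx"],0,f["cx"]],[0,f["fy"],f["cy"]],[0,0,1.]])
    return cv2.projectPoints(c.reshape(-1,1,3),np.zeros(3),np.zeros(3),K,f["D"])[0].reshape(-1,2)
def ray(f,uv):
    K=np.array([[f["fx"],0,f["cx"]],[0,f["fy"],f["cy"]],[0,0,1.]])
    n=cv2.undistortPoints(np.array(uv,float).reshape(-1,1,2),K,f["D"]).reshape(-1,2)
    d=np.c_[n[:,0],-n[:,1],-np.ones(len(n))]
    return d@R.from_euler('xyz',f["orientation"],degrees=True).as_matrix().T
def onplane(f,uv,z):
    d=ray(f,uv); return f["position"]+d*((z-f["position"][2])/d[:,2])[:,None]
def box(L,W,H,x,y,yaw,z=0,pitch=0):
    c=np.array([[i*L/2,j*W/2,k*H] for i in(-1,1) for j in(-1,1) for k in(0,1)])
    return R.from_euler('xyz',[0,pitch,yaw],degrees=True).apply(c)+[x,y,z]
S=4
def sil(f,P,shape=(400,640)):
    m=np.zeros((shape[0]*S,shape[1]*S),np.uint8)
    h=cv2.convexHull(((proj(f,P)+.5)*S-.5).astype(np.float32))
    cv2.fillConvexPoly(m,np.round(h*16).astype(np.int32),1,shift=4)
    return cv2.resize(m.astype(np.float32),shape[::-1],interpolation=cv2.INTER_AREA)
def fit(pairs,dims,x0,z=0):
    L,W,H=dims
    def cost(p):
        B=box(L,W,H,p[0]/1000,p[1]/1000,p[2],z)
        return sum(np.abs(sil(f,B)-m).sum()/m.sum() for f,m in pairs)
    best=None
    for dy in (0,):
        s=np.array([x0[0]*1e3,x0[1]*1e3,x0[2]])
        r=minimize(cost,s,method='Nelder-Mead',options=dict(initial_simplex=np.array([s,s+[8,0,0],s+[0,8,0],s+[0,0,8]]),xatol=.05,fatol=1e-5,maxiter=300))
    return r.x,r.fun
E
python3 - <<'E'
from workcell import env
import cv2,pickle
from h import *
F=[env.grab_frame("scene"),env.grab_frame("top")]
out={}
for t in ["long_cassette","short_cassette","drip_tray","rest_a","dust_nozzle","dosing_cup"]:
  for i,f in enumerate(F):
    for r in env.trace(f,t)[:3]:
        m=r["mask"];v,u=np.nonzero(m);print(t,i,round(r["score"],2),m.sum(),u.mean().round(1),v.mean().round(1),f["image"][m].mean(0).round())
        out.setdefault((t,i),[]).append(m)
pickle.dump((F,out),open("m.pkl","wb"))
s,t=F[0]["image"],F[1]["image"]
def c(im,x,y,w=80,h=80): return cv2.resize(im[y:y+h,x:x+w],None,fx=5,fy=5,interpolation=cv2.INTER_CUBIC)[:400,:400]
cv2.imwrite("pics/crop.png",cv2.resize(np.hstack([c(t,438,165),c(t,180,165)]),(800,400)))
cv2.imwrite("pics/crop2.png",cv2.resize(np.hstack([cv2.resize(s[165:255,260:380],(400,300),interpolation=2),cv2.resize(t[140:260,290:410],(400,300),interpolation=2)]),(800,300)))
E
```

```text
long_cassette 0 0.79 860 190.7 199.3 [ 98.  96. 100.]
long_cassette 0 0.77 748 246.4 163.9 [115. 128.  25.]
long_cassette 1 0.71 1457 425.7 269.4 [138. 159.  10.]
long_cassette 1 0.57 1454 478.1 204.6 [101.  97.  98.]
short_cassette 0 0.97 657 416.7 207.7 [ 90.  96. 105.]
short_cassette 0 0.95 730 461.9 189.4 [ 56. 124.  42.]
short_cassette 1 0.82 1052 166.2 238.5 [ 44. 126.  28.]
short_cassette 1 0.78 1106 220.7 206.9 [104. 105. 110.]
drip_tray 0 0.61 1475 305.5 214.6 [165. 174. 170.]
drip_tray 1 0.91 3405 344.3 199.1 [194. 181. 171.]
rest_a 0 0.77 440 313.5 190.2 [83. 90. 96.]
rest_a 0 0.57 527 300.5 217.8 [85. 91. 97.]
rest_a 1 0.95 459 349.4 175.1 [105. 108. 113.]
rest_a 1 0.75 376 339.3 218.3 [82. 89. 96.]
dust_nozzle 0 0.51 240 265.5 209.2 [30. 30. 32.]
dust_nozzle 1 0.6 440 390.6 190.5 [92. 89. 86.]
dust_nozzle 1 0.32 3516 344.1 199.3 [192. 180. 170.]
dosing_cup 0 0.58 407 347.3 201.8 [113. 124. 132.]
dosing_cup 1 0.56 417 298.1 200.5 [154. 148. 143.]
dosing_cup 1 0.52 416 349.5 175.2 [ 99. 104. 109.]
```

View pics/crop.png

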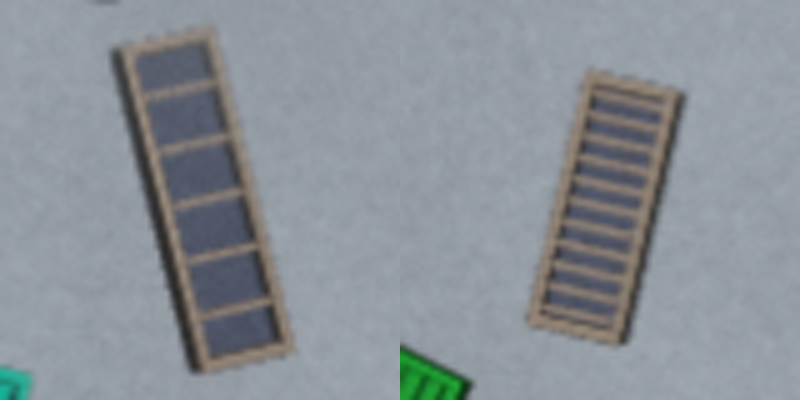

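View pics/crop2.png

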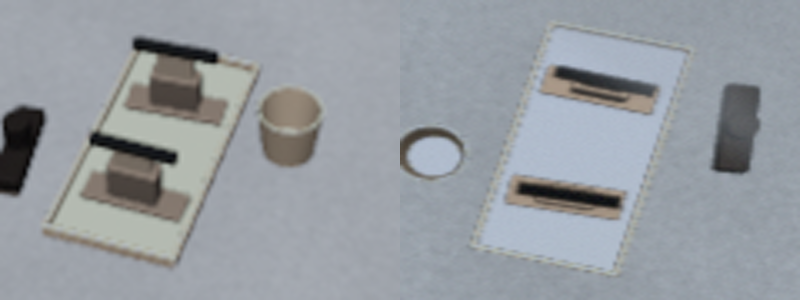

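Run:
```python
from h import *
F,o=pickle.load(open("m.pkl","rb"))
L=[(F[0],o["long_cassette",0][0]),(F[1],o["long_cassette",1][1])]
S_=[(F[0],o["short_cassette",0][0]),(F[1],o["short_cassette",1][1])]
for n,p,d,x0 in(("long",L,(.19,.056,.022),(.495,-.37,15)),("short",S_,(.15,.056,.022),(.48,.358,-10))):
    for q in (p,p[:1],p[1:]): print(n,fit(q,d,x0))
    vis=[]
    for f,m in p:
        pass
# tray: union fill hull
for n in (0,1):
    m=o["drip_tray",n][0]
    pts=cv2.convexHull(np.argwhere(m)[:,::-1].astype(np.int32)); mm=np.zeros((400,640),np.uint8);cv2.fillConvexPoly(mm,pts,1)
    print("tray",n,fit([(F[n],mm)],(.27,.13,.014),(.51,.01,-15)))
```

```text
long (array([ 489.67922854, -372.43717666,   13.50551213]), np.float64(0.1623561506349765))
long (array([ 486.7864208 , -371.95317691,   14.0704818 ]), np.float64(0.06809593023255814))
long (array([ 490.60721713, -373.68725101,   12.97860846]), np.float64(0.05987792297111417))
short (array([480.28421368, 363.92929021, -11.66228541]), np.float64(0.22428900682867217))
short (array([477.89365138, 365.87767181, -12.366972  ]), np.float64(0.05317732115677321))
short (array([481.50033298, 360.27518128, -12.16167042]), np.float64(0.05877034358047016))
tray 0 (array([502.13012043,  11.14646766, -15.17683496]), np.float64(0.06621994481671266))
tray 1 (array([506.5217494 ,   6.14187965, -14.78426133]), np.float64(0.02557390817469205))
```

Run:
```python
from h import *
F,o=pickle.load(open("m.pkl","rb"))
tray=[(502.1,11.1,-15.2),(506.5,6.1,-14.8)]
for nm,sd in(("near",((312.7,180),(340,218))),("far",((300,209.5),(351.5,173)))):
    C=[]
    for f,s in zip(F,sd):
        g=f["image"].max(2); m=(g<60).astype(np.uint8)
        n,l,st,c=cv2.connectedComponentsWithStats(m,connectivity=4)
        i=min(range(1,n),key=lambda k:np.hypot(*(c[k]-s))+(50 if st[k][4]<15 else 0))
        p=np.argwhere(l==i)[:,::-1]; print(nm,c[i],st[i],cv2.minAreaRect(p.astype(np.float32)))
        # endpoints
        C.append(c[i])
    d0,d1=ray(F[0],C[0])[0],ray(F[1],C[1])[0]
    A=np.c_[d0,-d1];t,*_=np.linalg.lstsq(A,F[1]["position"]-F[0]["position"],rcond=None)
    a=F[0]["position"]+d0*t[0];b=F[1]["position"]+d1*t[1];print(a,b)
    print("z.084 plane",onplane(F[0],C[0],.08),onplane(F[1],C[1],.084))
```

```text
near [312.24050633 179.88607595] [300 177  25   7  79] ((312.0240173339844, 179.86801147460938), (24.686193466186523, 3.130495548248291), 10.30484676361084)
near [340.288 217.76 ] [326 214  30   9 125] ((340.34613037109375, 217.7692413330078), (29.61353302001953, 4.118438720703125), 11.309932708740234)
[0.44842159 0.02434563 0.08151055] [0.44861514 0.02013873 0.08166589]
z.084 plane [[0.44682436 0.02421637 0.08      ]] [[0.44853887 0.02022141 0.084     ]]
far [299.58139535 209.22093023] [287 205  26   9  86] ((299.4411926269531, 209.23532104492188), (25.70877456665039, 3.152963161468506), 14.03624439239502)
far [345.13114754 171.13114754] [337 167  19   9  61] ((346.0500183105469, 171.35000610351562), (19.28989028930664, 3.1622776985168457), 18.43494987487793)
[ 0.57514121 -0.00470579  0.07691366] [0.57443191 0.0070637  0.0762476 ]
z.084 plane [[ 0.57801904 -0.00435769  0.08      ]] [[0.57326431 0.00743206 0.084     ]]
```

Run:
```python
from workcell import env
import numpy as np
env.gripper_to(0.0,30)
O=[-90,0,-15]
print(env.inverse_kinematics([.4485,.022,.115],O))
env.goto([.4485,.022,.125],O)
print(env.read_state()["clock"],env.read_state()["position"])
for p in((.4485,.022),(.574,-.010)):
    print("c",env.move_straight([*p,.112],rate=.2))
    h=env.move_straight([*p,.068],rate=.02,force_limit=5)
    s=env.read_state();print(h,s["position"],s["force"],s["wrist_torque"],s["clock"])
    env.move_straight([*p,.12],rate=.2)
```

```text
[ 2.36550733e+01  1.17855526e+01 -3.20489563e+01 -2.54444375e-14
 -4.61654911e+01 -1.28655073e+02]
5.5083 [0.4487108  0.02164053 0.1250818 ]
c False
True [0.44860574 0.02201756 0.08763935] [-1.43078222  1.25865614  6.20179657] [0.12556407 0.39287518 0.03594118] 7.025
c False
True [ 0.5740022  -0.0100194   0.08044459] [-0.33766836 -0.02492279  4.82252506] [ 0.07564437  0.19531798 -0.00448263] 9.6083
```

Run:
```python
from workcell import env
import numpy as np,cv2
O=[-90,0,13.4]
env.gripper_to(1.0,30)
x,y=.4895,-.373
env.goto([x,y,.09],O)
h=env.move_straight([x,y,.004],rate=.08,force_limit=8)
s=env.read_state();print(h,s["position"],s["tool_rot"],s["clock"],s["joint_positions"])
env.gripper_to(0.3,30)
s=env.read_state();print(s["opening"]*87,s["force"],s["wrist_torque"])
print(env.move_straight([x,y,.14],rate=.12))
s=env.read_state();print(s["opening"]*87,s["force"],s["wrist_torque"],s["clock"])
for n in("scene","top"):cv2.imwrite(f"pics/{n}1.png",env.grab_frame(n)["image"])
```

```text
False [ 0.48998805 -0.37325323  0.0046468 ] [-9.00517129e+01 -6.00406257e-02  1.34080537e+01] 14.1 [-2.22586898e+01  3.40845693e+01 -1.47152278e+01  1.06512325e-02
 -4.11212729e+01 -5.43413026e+01]
55.51697200851118 [-0.15503295  0.81869008  0.94045692] [0.1489975  0.0576069  0.01276829]
False
55.96233778464918 [-1.20554305  0.13982713 -2.3081186 ] [-0.02009987  0.02208439  0.05042588] 16.025
```

View pics/top1.png

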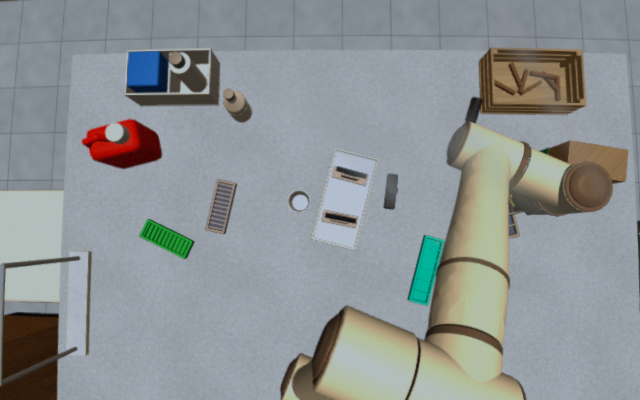

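View pics/scene1.png

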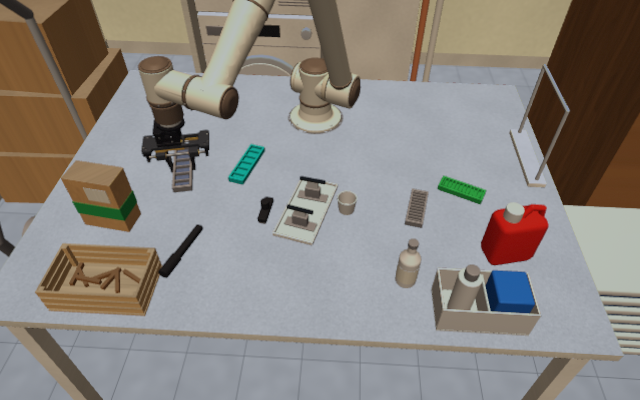

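Run:
```python
from workcell import env
import numpy as np,cv2,pickle
O=[-90,3.2,-15.0]
env.goto([.5043,.0086,.15],O)
env.dwell(.2)
s=env.read_state();print(s["position"],s["tool_rot"],s["clock"],s["opening"]*87)
f=env.grab_frame("scene");m=[r["mask"] for r in env.trace(f,"long_cassette")]
g=env.grab_frame("top")
pickle.dump((f,g,m,s),open("hov.pkl","wb"))
from h import *
im=cv2.resize(f["image"][130:250,230:390],None,fx=5,fy=5,interpolation=2)
cv2.imwrite("pics/hov.png",im)
cv2.imwrite("pics/hovt.png",cv2.resize(g["image"][120:270,240:440],None,fx=4,fy=4,interpolation=2))
print([(x.sum(),np.argwhere(x).mean(0)) for x in m])
```

```text
[0.50441105 0.00785664 0.14987711] [-90.00723845   3.20812835 -15.07574557] 17.75 55.70172716814702
[(np.int64(722), array([163.72576177, 246.45844875])), (np.int64(663), array([182.09351433, 301.20211161]))]
```

View pics/hov.png

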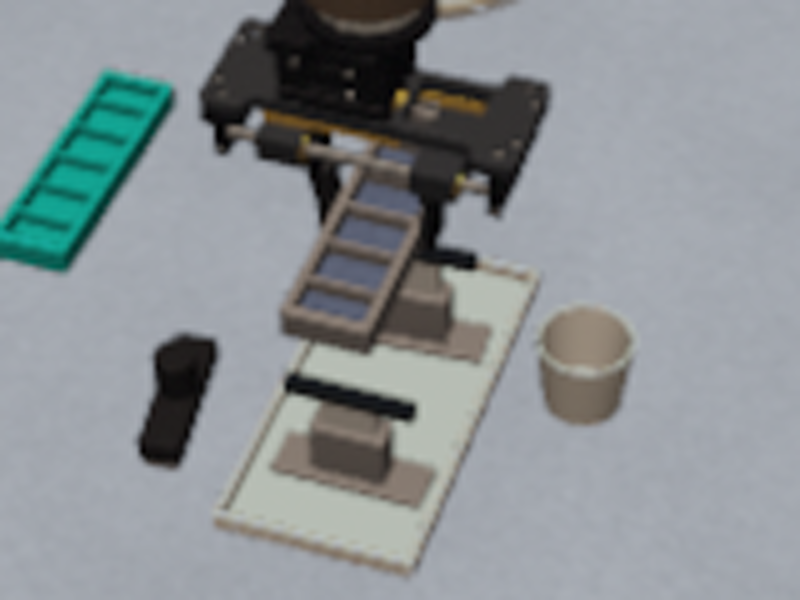

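View pics/hovt.png

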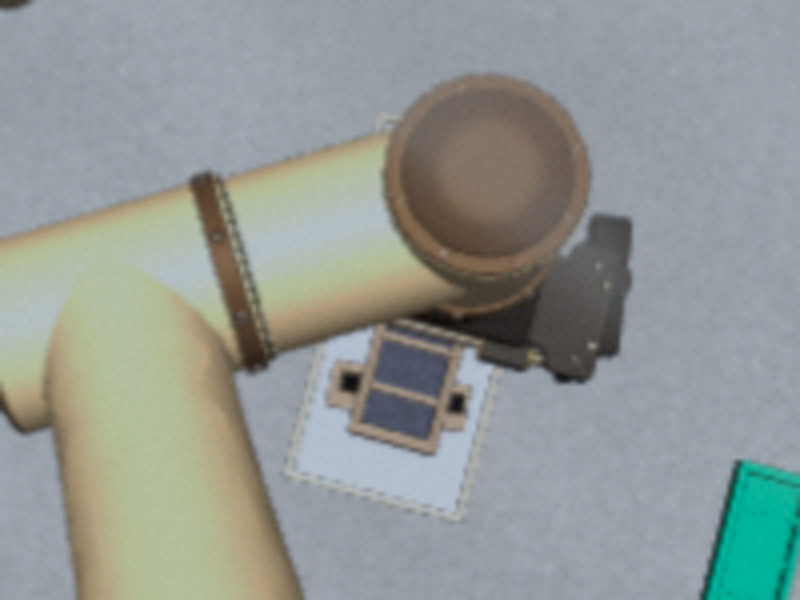

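Run:
```python
from h import *
f,g,m,s=pickle.load(open("hov.pkl","rb"))
def cb(pos,rot,yaw,pitch,off=0):
    Rt=R.from_euler('xyz',rot,degrees=True)
    P=np.array([[i*.095+off,.0047-.022*k,j*.028] for i in(-1,1) for j in(-1,1) for k in(0,1)])
    return Rt.apply(P)+pos
B=cb(s["position"],s["tool_rot"],0,0)
T=lambda x,y,w: box(.27,.13,.014,x,y,w)
def draw(fr,pts_list,x0,y0,w,h,k,name):
    im=cv2.resize(fr["image"][y0:y0+h,x0:x0+w],None,fx=k,fy=k,interpolation=2)
    for P,c in pts_list:
        q=(proj(fr,P)+.5-[x0,y0])*k-.5
        for a in range(8):
            for b in range(a):
                if bin(a^b).count("1")==1: cv2.line(im,tuple(np.round(q[a]).astype(int).tolist()),tuple(np.round(q[b]).astype(int).tolist()),c,1)
    cv2.imwrite(name,im)
draw(f,[(B,(0,0,255)),(T(.5021,.0111,-15.2),(255,0,0)),(T(.5043,.0086,-15),(0,200,0))],230,130,160,120,5,"pics/ov1.png")
draw(g,[(B,(0,0,255)),(T(.5065,.0061,-14.8),(255,0,0)),(T(.5043,.0086,-15),(0,200,0))],270,130,160,120,5,"pics/ov2.png")
```

```text
(no output)
```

View pics/ov1.png

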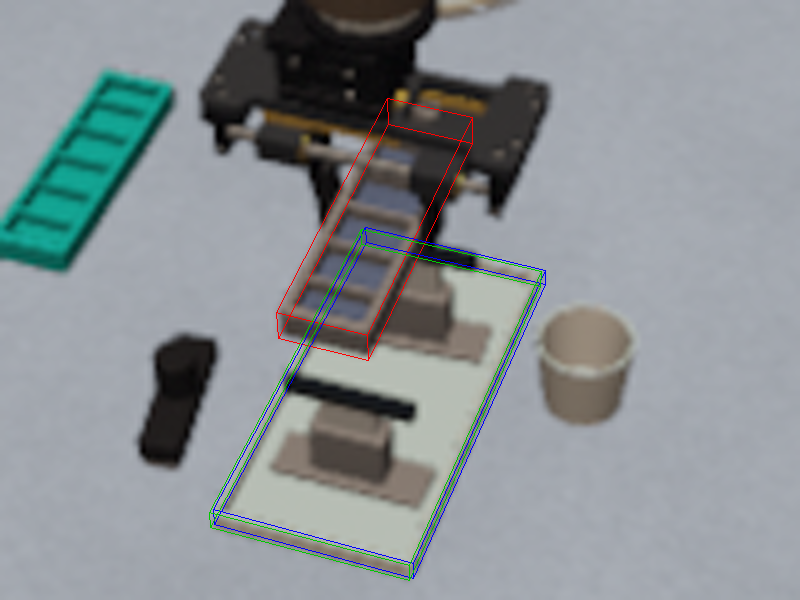

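View pics/ov2.png

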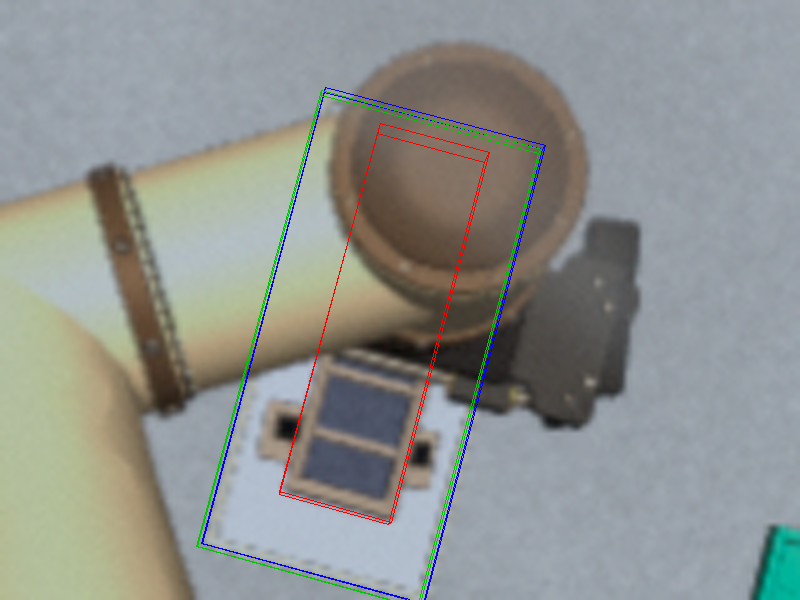

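Run:
```python
from h import *
f,g,m,s=pickle.load(open("hov.pkl","rb"))
px=lambda p,k,x0,y0:[(a+.5)/k-.5+o for a,o in zip(p,(x0,y0))]
M=R.from_euler('z',-15,degrees=True).as_matrix()
Rt=R.from_euler('xyz',s["tool_rot"],degrees=True)
for n,fr,k,x0,y0,tc,cc,sg in(("scene",f,5,230,130,[(218,518),(412,568)],[(284,315),(370,336)],1),("top",g,4,240,120,[(288,472),(460,517)],[(350,431),(433,453)],-1)):
    t=onplane(fr,[px(p,k,x0,y0) for p in tc],.014)
    ce=Rt.apply([sg*.095,.0047-.022,0])+s["position"]
    c=onplane(fr,[px(p,k,x0,y0) for p in cc],ce[2])
    d=lambda P:np.round((P@M)*1000,1)
    print(n,"tray",d(t).tolist(),"mid",d(t.mean(0)),"w",np.linalg.norm(t[1]-t[0]),"yaw",np.degrees(np.arctan2(*(t[1]-t[0])[:2])))
    print("  cass",d(c.mean(0)),"expected",d(ce),"w",np.linalg.norm(c[1]-c[0]))
    a=d(t.mean(0));b=d(c.mean(0));print("  rel y (cass-tray)",b[1]-a[1]," rel x",b[0]-a[0],"exp if centred",-sg*(135-95*.998))
# initial top frame tray all 4 corners
```

```text
scene tray [[622.2, 80.9, 14.0], [621.2, 206.1, 14.0]] mid [621.7 143.5  14. ] w 0.12528112348223516 yaw 14.530270153924137
  cass [581.5 141.7 161.8] expected [581.  138.  161.8] w 0.052605438972677596
  rel y (cass-tray) -1.8000000000000114  rel x -40.200000000000045 exp if centred -40.19
top tray [[355.4, 197.2, 14.0], [357.0, 72.1, 14.0]] mid [356.2 134.7  14. ] w 0.12506823875010326 yaw -165.7127834819016
  cass [393.7 136.6 172.5] expected [391.3 138.3 172.5] w 0.05199614074517907
  rel y (cass-tray) 1.9000000000000057  rel x 37.5 exp if centred 40.19
```

Run:
```python
from workcell import env
import numpy as np
from h import *
O=[-90,3.2,-14.8]
x,y=.5053,.0079
env.move_straight([x,y,.098],O,rate=.1)
env.dwell(.2)
s0=env.read_state()
def rep(l):
    s=env.read_state();Rt=R.from_euler('xyz',s["tool_rot"],degrees=True)
    print(l,s["position"].round(4),s["tool_rot"].round(2),"dF",(s["force"]-s0["force"]).round(2),"dM tool",Rt.inv().apply(s["wrist_torque"]-s0["wrist_torque"]).round(3),"t",s["clock"])
rep("hover")
print(env.move_straight([x,y,.082],rate=.015,force_limit=4));rep("c1")
z=env.read_state()["position"][2]
print(env.move_straight([x,y,z-.006],rate=.01,force_limit=8));rep("c2")
```

```text
hover [0.5058 0.008  0.0988] [-89.95   3.12 -14.79] dF [0. 0. 0.] dM tool [0. 0. 0.] t 18.7667
True
c1 [0.5052 0.0079 0.0881] [-90.03   3.23 -14.79] dF [-0.71 -0.39  5.51] dM tool [0.078 0.043 0.259] t 19.4667
True
c2 [0.5052 0.0079 0.0882] [-90.05   3.25 -14.78] dF [-0.34  0.14  5.76] dM tool [0.11  0.068 0.252] t 19.7083
```

```bash
cat >> h.py <<'E'
def rep(env,l):
    s=env.read_state();Rt=R.from_euler('xyz',s["tool_rot"],degrees=True)
    print(l,s["position"].round(4),s["tool_rot"].round(2),"F tool",Rt.inv().apply(s["force"]).round(2),"M tool",Rt.inv().apply(s["wrist_torque"]).round(3),"t",round(s["clock"],2),"op",round(s["opening"]*87,1))
E
python3 - <<'E'
from workcell import env
from h import *
x,y=.5053,.0079
rep(env,"now")
for dz in (.0873,.0866,.0859):
    print(env.move_straight([x,y,dz],[-90,3.2,-14.8],rate=.01,force_limit=12));rep(env,dz)
f=env.grab_frame("scene")
cv2.imwrite("pics/c.png",cv2.resize(f["image"][130:250,230:390],None,fx=5,fy=5,interpolation=2))
E
```

```text
now [0.5052 0.0079 0.0882] [-90.05   3.25 -14.78] F tool [-0.61 -3.95  0.17] M tool [0.097 0.07  0.056] t 19.71 op 55.7
False
0.0873 [0.5053 0.0079 0.0881] [-90.01   3.2  -14.78] F tool [-3.04 -6.9  -0.55] M tool [0.02  0.076 0.685] t 19.96 op 55.9
False
0.0866 [0.5053 0.0079 0.0881] [-90.02   3.19 -14.77] F tool [-3.67 -9.76 -0.58] M tool [-0.047  0.101  1.19 ] t 20.21 op 55.7
False
0.0859 [0.5053 0.0079 0.0881] [-90.02   3.18 -14.76] F tool [ -5.24 -14.73  -0.44] M tool [-0.024  0.155  1.687] t 20.46 op 55.6
```

View pics/c.png

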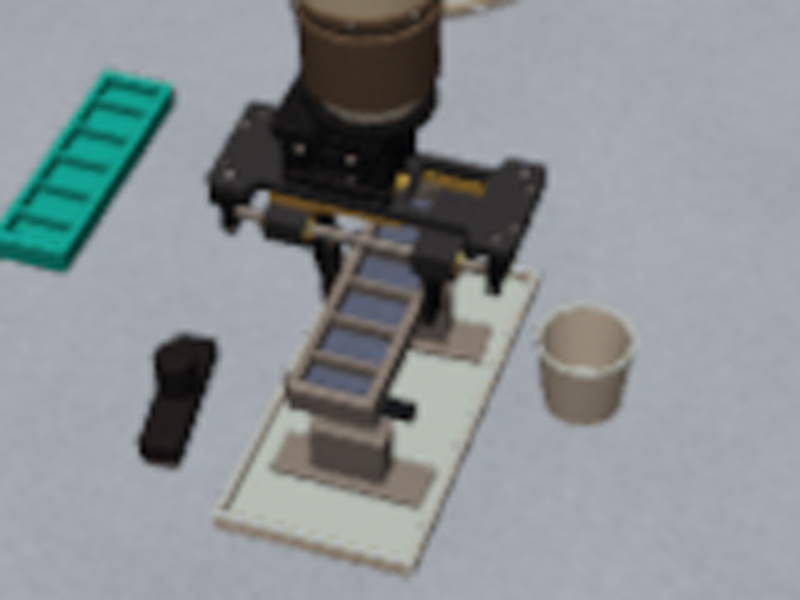

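Run:
```python
from workcell import env
from h import *
x,y=.5053,.0079
env.move_straight([x,y,.0872],[-90,3.2,-14.8],rate=.02);rep(env,"relax")
env.gripper_to(0.3,4);rep(env,"soft")
f=env.grab_frame("scene")
cv2.imwrite("pics/c2.png",cv2.resize(f["image"][130:250,230:390],None,fx=5,fy=5,interpolation=2))
```

```text
relax [0.5053 0.0079 0.0881] [-90.01   3.19 -14.76] F tool [-2.91 -8.41  0.57] M tool [ 0.054 -0.014  0.927] t 20.76 op 55.8
soft [0.5055 0.0079 0.0878] [-90.     3.17 -14.78] F tool [-1.98 -6.76  0.29] M tool [-0.012  0.033  0.477] t 20.98 op 55.9
```

View pics/c2.png

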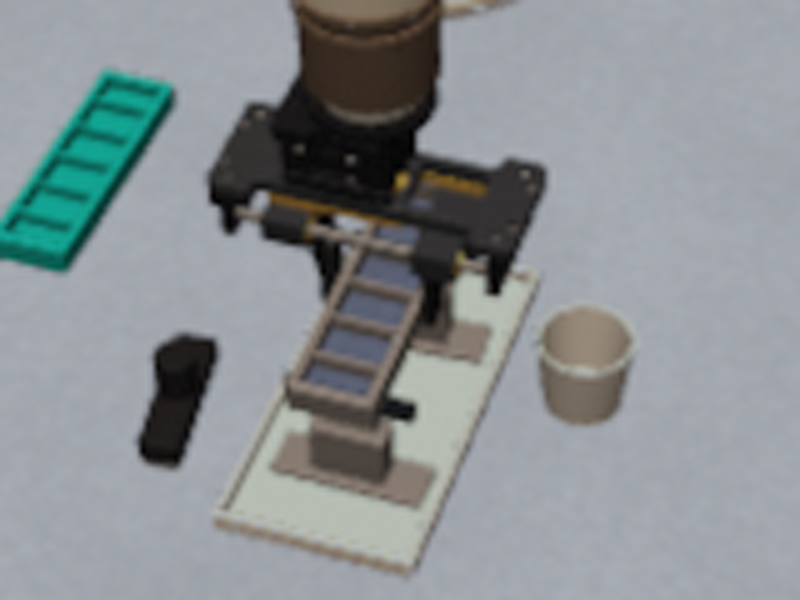

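Run:
```python
from workcell import env
from h import *
env.gripper_to(1.0,30);rep(env,"open")
s=env.read_state()
Rt=R.from_euler('xyz',s["tool_rot"],degrees=True)
env.move_straight(s["position"]-Rt.apply([0,.06,0]),rate=.15)
x,y=.480,.362
env.goto([x,y,.09],[-90,0,-12.1]);rep(env,"short hover")
F=[env.grab_frame(n) for n in("scene","top")]
M=[[r["mask"] for r in env.trace(f,"long_cassette")] for f in F]
pickle.dump((F,M,s),open("placed.pkl","wb"))
cv2.imwrite("pics/p0.png",cv2.resize(F[0]["image"][150:250,250:370],None,fx=6,fy=6,interpolation=2))
cv2.imwrite("pics/p1.png",cv2.resize(F[1]["image"][140:260,290:390],None,fx=5,fy=5,interpolation=2))
cv2.imwrite("pics/p2.png",F[1]["image"])
```

```text
open [0.5053 0.0079 0.0872] [-90.    3.2 -14.8] F tool [0.19 0.52 0.53] M tool [-0.044 -0.023 -0.12 ] t 21.85 op 86.7
short hover [0.4803 0.361  0.09  ] [-9.003e+01  1.000e-02 -1.217e+01] F tool [ 0.67 -0.32  0.26] M tool [-0.08   0.032 -0.015] t 23.75 op 86.8
```

View pics/p0.png

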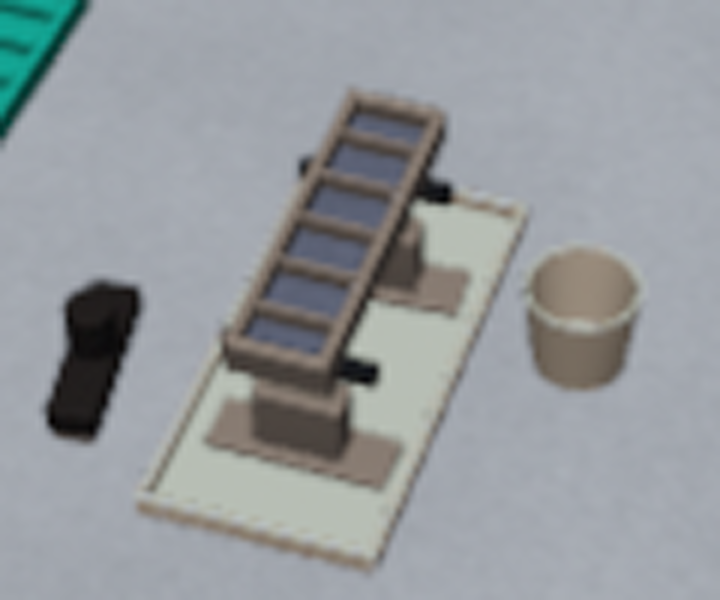

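View pics/p1.png

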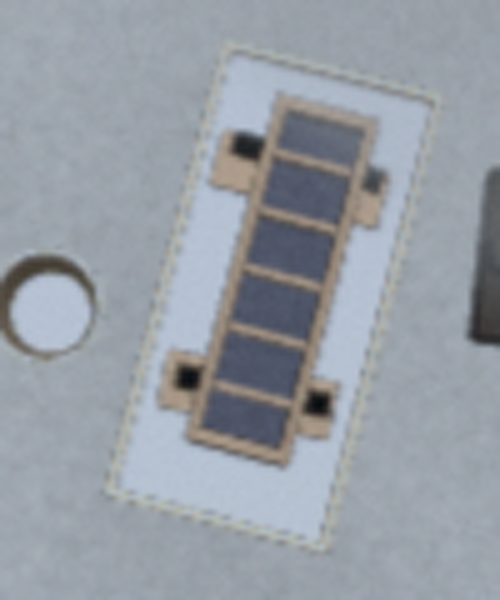

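View pics/p2.png

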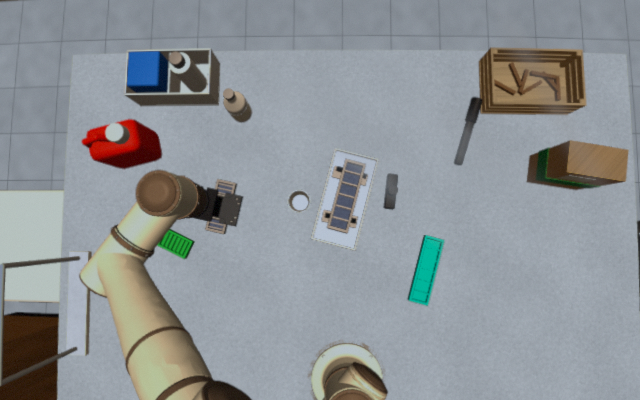

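Run:
```python
from h import *
F,Mk,s=pickle.load(open("placed.pkl","rb"))
px=lambda p,k,x0,y0:[(a+.5)/k-.5+o for a,o in zip(p,(x0,y0))]
M=R.from_euler('z',-14.8,degrees=True).as_matrix()
zc=.0872-.003+.022; zn,zf=zc+.095*np.sin(np.radians(3.2)),zc-.095*np.sin(np.radians(3.2))
def go(fr,k,x0,y0,tf,cf,cn,extra):
    # order: far-left etc
    c=[onplane(fr,[px(p,k,x0,y0)],z)[0] for p,z in [(cf[0],zf),(cf[1],zf),(cn[0],zn),(cn[1],zn)]]
    c=np.array(c)@M*1e3; t=onplane(fr,[px(p,k,x0,y0) for p in tf],.014)@M*1e3
    print("cass",c[:,:2].round(1).tolist(),"mid",c.mean(0).round(1)); print("tray",t[:,:2].round(1).tolist(),"mid",t.mean(0).round(1))
    a=c[:2].mean(0)-c[2:].mean(0); print("cass yaw rel -14.8",np.degrees(np.arctan2(a[1],a[0])).round(2))
go(F[1],5,290,140,[(228,44),(438,98),(325,549),(108,490)],[(280,94),(378,122)],[(285,464),(189,436)],0)
go(F[0],6,250,150,[(527,207),(375,555),(140,495)],[(226,340),(326,365)],[(352,90),(444,115)],0)
```

```text
cass [[582.8, 161.2], [581.6, 107.6], [395.1, 109.4], [396.2, 160.9]] mid [488.9 134.8 106.2]
tray [[619.6, 197.3], [620.2, 73.5], [355.8, 70.6], [355.9, 197.1]] mid [487.9 134.6  14. ]
cass yaw rel -14.8 -0.25
cass [[578.5, 111.8], [578.7, 164.5], [393.7, 113.1], [396.9, 166.0]] mid [486.9 138.9 106.2]
tray [[352.0, 201.7], [617.8, 202.8], [618.6, 76.2]] mid [529.5 160.2  14. ]
cass yaw rel -14.8 -0.45
```

Run:
```python
from workcell import env
from h import *
x,y=.480,.3625;O=[-90,0,-12.1]
print(env.move_straight([x,y,.005],O,rate=.08,force_limit=8));rep(env,"down")
env.gripper_to(0.3,30);rep(env,"grip")
env.move_straight([x,y,.16],rate=.15);rep(env,"lift")
P=[-90,3.2,-14.9]
env.goto([.5053,.0079,.155],P);env.dwell(.2);rep(env,"hover")
s=env.read_state()
F=[env.grab_frame(n) for n in("scene","top")]
pickle.dump((F,s),open("hov2.pkl","wb"))
cv2.imwrite("pics/q0.png",cv2.resize(F[0]["image"][140:240,250:370],None,fx=6,fy=6,interpolation=2))
cv2.imwrite("pics/q1.png",cv2.resize(F[1]["image"][160:260,290:390],None,fx=6,fy=6,interpolation=2))
```

```text
False
down [0.4804 0.3629 0.0056] [-8.994e+01 -4.000e-02 -1.209e+01] F tool [-0.92  0.03 -0.32] M tool [-0.066  0.059 -0.009] t 25.17 op 86.7
grip [0.4801 0.3626 0.0051] [-8.998e+01 -1.000e-02 -1.210e+01] F tool [-0.53 -0.61  0.77] M tool [0.008 0.009 0.015] t 25.81 op 55.7
lift [0.4793 0.3619 0.1586] [-9.013e+01  9.000e-02 -1.212e+01] F tool [0.17 3.97 0.11] M tool [-0.052  0.027  0.   ] t 26.99 op 55.5
hover [0.5055 0.0089 0.1549] [-90.    3.2 -14.8] F tool [ 0.76  3.07 -0.85] M tool [-0.046 -0.008 -0.201] t 28.52 op 55.4
```

View pics/q0.png

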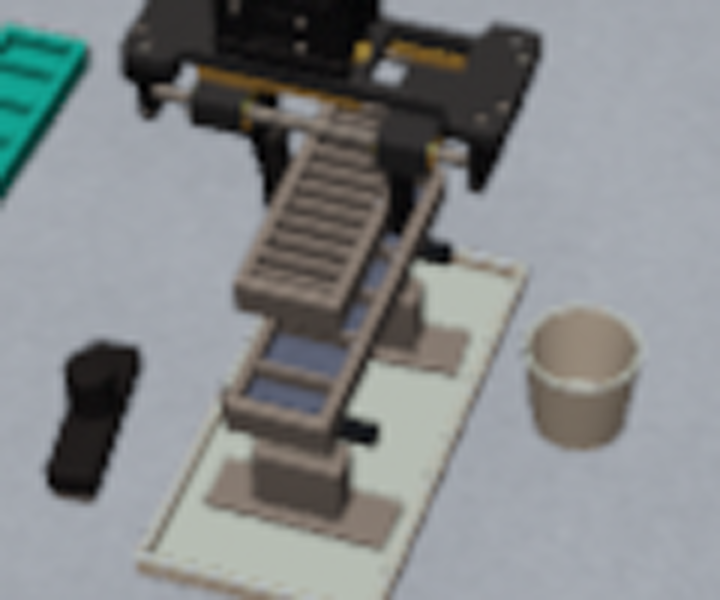

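View pics/q1.png

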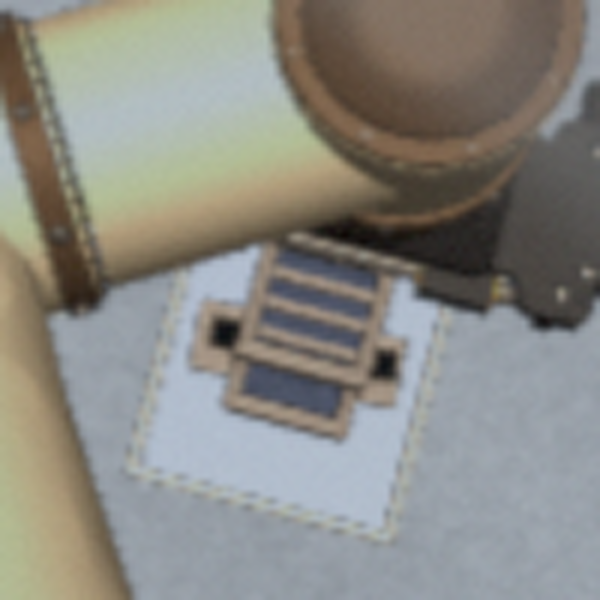

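Run:
```python
from h import *
F,s=pickle.load(open("hov2.pkl","rb"))
px=lambda p,k,x0,y0:[(a+.5)/k-.5+o for a,o in zip(p,(x0,y0))]
M=R.from_euler('z',-14.8,degrees=True).as_matrix()
Rt=R.from_euler('xyz',s["tool_rot"],degrees=True)
for n,fr,y0,sc,lc,sg in(("scene",F[0],140,[(238,287),(337,312)],[(226,400),(326,425)],1),("top",F[1],160,[(238,353),(363,384)],[(226,405),(343,437)],-1)):
    ce=Rt.apply([sg*.075,.0051-.022,0])+s["position"]
    x0=250 if sg==1 else 290
    zl=.0872-.003+.022-sg*.095*np.sin(np.radians(3.2))
    a=onplane(fr,[px(p,6,x0,y0) for p in sc],ce[2])@M*1e3
    b=onplane(fr,[px(p,6,x0,y0) for p in lc],zl)@M*1e3
    print(n,"short end",a.mean(0).round(1),"w",np.linalg.norm(a[1]-a[0]).round(1),"model",(ce@M*1e3).round(1),"long end",b.mean(0).round(1),"w",np.linalg.norm(b[1]-b[0]).round(1),"margin",((b-a).mean(0)*sg).round(1))
    for q in(a,b): d=q[1]-q[0];print("   edge ang",np.degrees(np.arctan2(d[0],d[1])).round(2))
```

```text
scene short end [565.2 141.3 167.6] w 50.9 model [562.3 137.7 167.6] long end [578.6 138.1 100.9] w 52.7 margin [ 13.4  -3.2 -66.7]
   edge ang 0.98
   edge ang 0.16
top short end [416.8 136.  176. ] w 51.9 model [412.6 137.7 176. ] long end [395.3 135.1 111.5] w 52.1 margin [21.5  0.9 64.5]
   edge ang 178.87
   edge ang -179.81
```

Run:
```python
from workcell import env
from h import *
env.move_straight([.5033,.0084,.118],[-90,3.2,-14.8],rate=.08);env.dwell(.2);rep(env,"near")
s=env.read_state()
F=[env.grab_frame(n) for n in("scene","top")]
pickle.dump((F,s),open("hov3.pkl","wb"))
cv2.imwrite("pics/r0.png",cv2.resize(F[0]["image"][155:230,275:345],None,fx=8,fy=8,interpolation=2))
cv2.imwrite("pics/r1.png",cv2.resize(F[1]["image"][185:260,300:370],None,fx=8,fy=8,interpolation=2))
```

```text
near [0.5038 0.0085 0.1186] [-89.96   3.13 -14.79] F tool [0.08 3.53 0.44] M tool [ 0.002 -0.005 -0.164] t 29.44 op 55.7
```

View pics/r0.png

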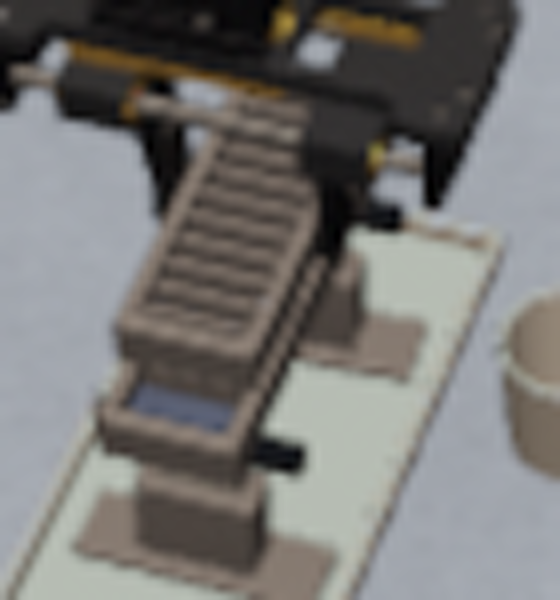

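View pics/r1.png

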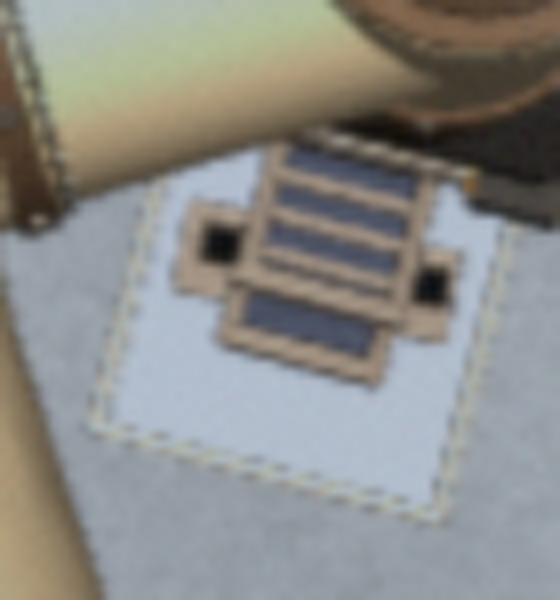

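Run:
```python
from h import *
F,s=pickle.load(open("hov3.pkl","rb"))
px=lambda p,k,x0,y0:[(a+.5)/k-.5+o for a,o in zip(p,(x0,y0))]
M=R.from_euler('z',-14.8,degrees=True).as_matrix()
Rt=R.from_euler('xyz',s["tool_rot"],degrees=True)
for n,fr,x0,y0,sc,lc,sg in(("scene",F[0],275,155,[(118,326),(249,358)],[(102,408),(238,440)],1),("top",F[1],300,185,[(236,282),(403,327)],[(220,343),(380,386)],-1)):
    ce=Rt.apply([sg*.075,.0051-.022,0])+s["position"]
    zl=.0834+.022-sg*.095*np.sin(np.radians(3.2))
    a=onplane(fr,[px(p,8,x0,y0) for p in sc],ce[2])@M*1e3
    b=onplane(fr,[px(p,8,x0,y0) for p in lc],zl)@M*1e3
    print(n,"short end",a.mean(0).round(1),"w",np.linalg.norm(a[1]-a[0]).round(1),"model",(ce@M*1e3).round(1),"long end",b.mean(0).round(1),"w",np.linalg.norm(b[1]-b[0]).round(1),"margin",((b-a).mean(0)*sg).round(1))
```

```text
scene short end [561.7 138.9 131.4] w 51.3 model [560.7 136.9 131.4] long end [574.7 137.4 100.1] w 53.5 margin [ 13.1  -1.5 -31.3]
top short end [413.9 134.4 139.6] w 54.2 model [410.9 136.9 139.6] long end [394.4 134.7 110.7] w 53.4 margin [19.5 -0.3 28.9]
```

Run:
```python
from h import *
from scipy.ndimage import map_coordinates
F,s=pickle.load(open("hov3.pkl","rb"))
M=R.from_euler('z',-14.8,degrees=True).as_matrix()
Rt=R.from_euler('xyz',s["tool_rot"],degrees=True)
F2,_,s2=pickle.load(open("placed.pkl","rb"))
# model: long frame assumed: TCP pose at release with u offset e
pl=np.array([.5053,.0079,.0834]);Rl=R.from_euler('xyz',[0,3.2,-14.8],degrees=True)
ps=s["position"]+Rt.apply([0,.0051,0]);Rs=R.from_euler('xyz',[0,s["tool_rot"][1],s["tool_rot"][2]],degrees=True)
ds=np.arange(-14,10.1,1)/1e3
for n,fr,sg,bias in(("scene",F[0],1,.002),("top",F[1],-1,-.0018)):
    g=fr["image"].astype(float).mean(2)
    for nm,p,Rr,h in(("long",pl,Rl,.095),("short",ps,Rs,.075)):
        out=[]
        for d in ds:
            P=np.array([[sg*h+sg*d,w+ (bias),.022] for w in np.linspace(-.018,.018,40)])
            uv=proj(fr,Rr.apply(P)+p)
            out.append(map_coordinates(g,[uv[:,1],uv[:,0]],order=1).mean())
        print(n,nm,np.round(out).astype(int))
print((ds*1e3).astype(int))
```

```text
scene long [ 98  97  97  99 103 109 114 119 122 123 120 115 107  98  89  81  74  69
  66  65  64  64  64  65  68]
scene short [ 92  98 101 100  99  99 102 106 111 116 119 121 119 114 106  98  89  81
  74  69  66  65  65  65  64]
top long [ 86  86  87  88  95 107 123 135 140 140 135 125 118 122 139 159 174 183
 187 189 190 190 190 190 190]
top short [126 113 103 103 113 127 137 141 140 131 114  95  82  77  77  80  83  85
  86  86  87  87  90  99 115]
[-14 -13 -12 -11 -10  -9  -8  -7  -6  -5  -4  -3  -2  -1   0   1   2   3
   4   5   6   7   8   9  10]
```

Run:
```python
from workcell import env
from h import *
x,y=.5035,.0084;O=[-90,3.2,-14.8]
print(env.move_straight([x,y,.106],O,rate=.012,force_limit=4));rep(env,"c1")
z=env.read_state()["position"][2]
for k in (1,2):
    env.move_straight([x,y,z-.0008*k],O,rate=.01,force_limit=12);rep(env,k)
env.gripper_to(.3,4);rep(env,"soft")
f=env.grab_frame("scene")
cv2.imwrite("pics/t0.png",cv2.resize(f["image"][155:230,275:345],None,fx=8,fy=8,interpolation=2))
```

```text
True
c1 [0.5034 0.0084 0.1113] [-90.02   3.22 -14.79] F tool [ 0.69 -4.91  0.51] M tool [0.043 0.051 0.074] t 30.18 op 55.7
1 [0.5034 0.0083 0.1113] [-90.02   3.2  -14.79] F tool [-2.7  -6.16  0.13] M tool [-0.037  0.062  0.715] t 30.49 op 55.3
2 [0.5034 0.0084 0.1112] [-90.02   3.19 -14.77] F tool [ -5.14 -10.8    1.03] M tool [-0.05   0.077  1.292] t 30.74 op 55.7
soft [0.5037 0.0083 0.1106] [-90.     3.15 -14.77] F tool [-2.21 -6.2   0.86] M tool [-0.209 -0.017  0.459] t 30.96 op 56.2
```

View pics/t0.png

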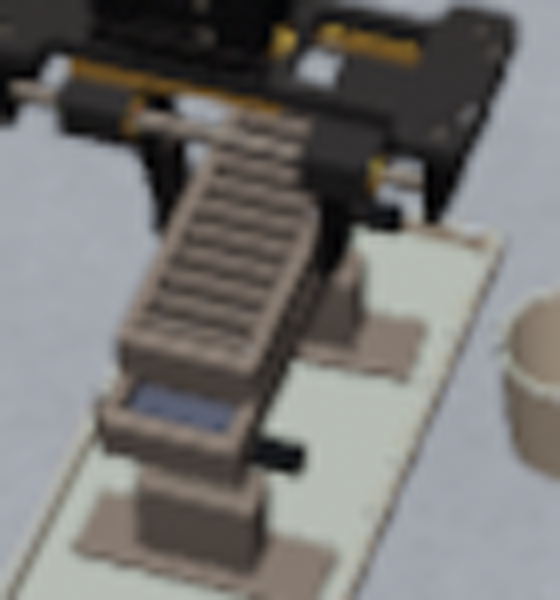

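Short cassette lies on the long one (no gap, far-end face at (180,365) meets the long rim at (180,395)); contact force is held at soft grip. Release and retreat.

Run:
```python
from workcell import env
from h import *
env.gripper_to(1.0,30);rep(env,"open")
s=env.read_state();Rt=R.from_euler('xyz',s["tool_rot"],degrees=True)
env.move_straight(s["position"]-Rt.apply([0,.08,0]),rate=.12)
env.goto([.30,-.42,.25],[-90,0,0]);rep(env,"clear")
F=[env.grab_frame(n) for n in("scene","top")]
pickle.dump(F,open("fin.pkl","wb"))
cv2.imwrite("pics/v0.png",cv2.resize(F[0]["image"][150:250,250:370],None,fx=6,fy=6,interpolation=2))
cv2.imwrite("pics/v1.png",cv2.resize(F[1]["image"][140:260,290:390],None,fx=5,fy=5,interpolation=2))
cv2.imwrite("pics/v2.png",F[0]["image"])
```

```text
open [0.5035 0.0084 0.1097] [-90.    3.2 -14.8] F tool [ 0.08 -1.2  -0.44] M tool [-0.049 -0.017 -0.118] t 31.83 op 86.8
clear [ 0.3005 -0.4196  0.2497] [-8.998e+01  1.000e-02  5.000e-02] F tool [ 0.26 -0.53 -0.08] M tool [-0.026  0.003 -0.069] t 34.4 op 86.5
```

View pics/v0.png

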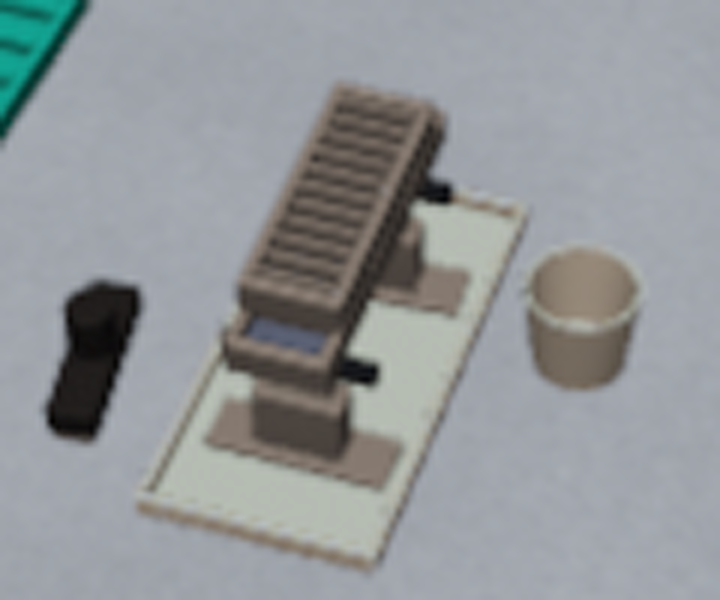

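View pics/v1.png

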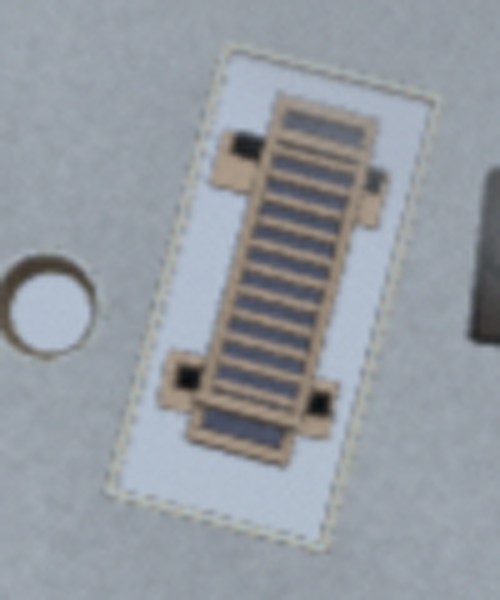

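View pics/v2.png

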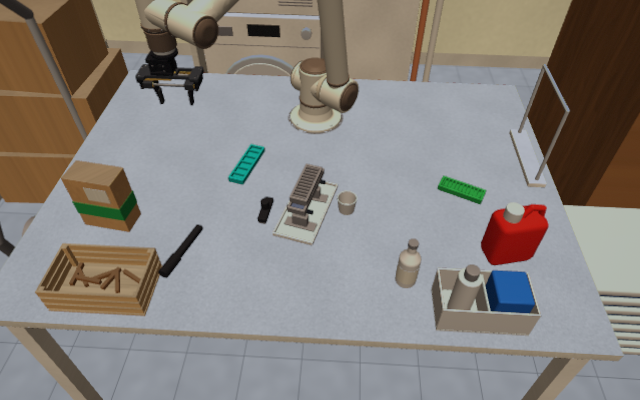

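Run:
```python
from h import *
from scipy.ndimage import map_coordinates
F=pickle.load(open("fin.pkl","rb")); P0,_,_=pickle.load(open("placed.pkl","rb"))
Rl=R.from_euler('xyz',[0,3.2,-14.8],degrees=True)
pl=np.array([.5053,.0079,.0838])
ds=np.arange(-12,12.1,1)/1e3
for n,i,b in(("scene",0,.002),("top",1,-.0018)):
  for nm,fr,h,z in(("long before",P0[i],.095,.022),("long now",F[i],.095,.022),("short",F[i],.075,.044)):
    g=fr["image"].astype(float).mean(2)
    for sg in(1,-1):
        out=[]
        for d in ds:
            P=np.array([[sg*h+sg*d,w+b,z] for w in np.linspace(-.018,.018,40)])
            uv=proj(fr,Rl.apply(P)+pl);out.append(map_coordinates(g,[uv[:,1],uv[:,0]],order=1).mean())
        print(n,nm,"far" if sg>0 else "near",np.round(out).astype(int).tolist())
# lateral: profile across at several stations
dv=np.arange(-8,8.1,1)/1e3
for n,i in(("scene",0),("top",1)):
  for nm,fr,z in(("long before",P0[i],.022),("short",F[i],.044)):
    g=fr["image"].astype(float).mean(2)
    for xr in((-.06,-.03),(.03,.06)):
     for sg in(1,-1):
      out=[]
      for d in dv:
        P=np.array([[x,sg*(.028+d),z] for x in np.linspace(*xr,40)])
        uv=proj(fr,Rl.apply(P)+pl);out.append(map_coordinates(g,[uv[:,1],uv[:,0]],order=1).mean())
      print(n,nm,xr,"+y" if sg>0 else "-y",np.round(out).astype(int).tolist())
```

```text
scene long before far [98, 99, 103, 108, 113, 118, 122, 124, 122, 118, 111, 102, 93, 85, 77, 71, 67, 66, 65, 65, 65, 65, 67, 72, 81]
scene long before near [69, 73, 78, 84, 92, 99, 107, 115, 123, 129, 133, 137, 141, 145, 149, 153, 157, 161, 164, 166, 167, 167, 167, 167, 168]
scene long now far [96, 98, 101, 106, 112, 117, 121, 123, 122, 117, 110, 101, 92, 84, 76, 70, 66, 64, 64, 64, 64, 64, 66, 71, 80]
scene long now near [89, 93, 96, 99, 102, 104, 105, 106, 108, 111, 116, 121, 127, 131, 136, 139, 143, 148, 152, 156, 159, 162, 164, 165, 165]
scene short far [101, 105, 110, 115, 119, 121, 120, 115, 108, 100, 91, 83, 75, 69, 66, 64, 64, 64, 64, 63, 63, 63, 63, 64, 65]
scene short near [88, 92, 95, 99, 101, 103, 104, 106, 110, 115, 121, 127, 132, 136, 140, 144, 148, 153, 157, 160, 163, 164, 165, 165, 165]
top long before far [108, 107, 105, 105, 108, 115, 126, 138, 147, 151, 153, 155, 158, 163, 170, 178, 182, 184, 185, 186, 186, 185, 185, 184, 181]
top long before near [89, 91, 97, 110, 126, 137, 143, 143, 138, 128, 120, 124, 142, 163, 178, 187, 191, 194, 194, 195, 195, 195, 195, 194, 1
[... 1685 characters left out ...]
135, 135, 135]
top long before (0.03, 0.06) +y [119, 128, 136, 138, 138, 136, 133, 134, 139, 144, 147, 148, 148, 148, 149, 149, 150]
top long before (0.03, 0.06) -y [99, 98, 101, 111, 122, 131, 136, 138, 136, 136, 138, 143, 146, 149, 151, 151, 151]
top short (-0.06, -0.03) +y [115, 123, 130, 132, 133, 133, 136, 142, 152, 160, 165, 167, 168, 169, 169, 169, 169]
top short (-0.06, -0.03) -y [101, 100, 101, 107, 117, 125, 129, 131, 130, 130, 134, 138, 141, 143, 144, 145, 145]
top short (0.03, 0.06) +y [116, 125, 132, 134, 132, 128, 122, 118, 118, 121, 122, 123, 123, 122, 123, 123, 124]
top short (0.03, 0.06) -y [104, 103, 106, 114, 123, 131, 135, 134, 130, 126, 125, 127, 128, 129, 131, 132, 134]
```

Run:
```python
from workcell import env
from h import *
a=pickle.load(open("pics/top0.pkl","rb"))["image"].astype(int);b=pickle.load(open("fin.pkl","rb"))[1]["image"].astype(int)
d=(abs(a-b).max(2)>40).astype(np.uint8)
n,l,st,c=cv2.connectedComponentsWithStats(d)
print([(st[i][4],c[i].round()) for i in range(1,n) if st[i][4]>12])
env.dwell(.5);env.close_job();print(env.read_state()["clock"])
```

```text
[(np.int32(282), array([353., 168.])), (np.int32(1405), array([478., 206.])), (np.int32(1093), array([221., 207.])), (np.int32(721), array([346., 197.])), (np.int32(5791), array([514., 308.])), (np.int32(302), array([339., 223.])), (np.int32(5118), array([610., 338.])), (np.int32(58), array([639., 284.])), (np.int32(442), array([323., 342.])), (np.int32(3644), array([405., 377.])), (np.int32(1833), array([313., 378.])), (np.int32(15), array([326., 371.]))]
the job is handed in; nothing more can be done
the job is handed in; nothing more can be done
```

The job is done and handed in at about 35 s on the robot's clock. The long cassette bridges the two rests and the short one lies on top of it, both right way up.

**How it went:** I felt both bars with shut fingers; the one nearer the robot stood at 87.6 mm and the farther one at 80.4 mm, a slope of about 3.2°. I lowered the long cassette at that slope. It met firm contact, and nothing moved at up to about 15 N or when I softened the grip, so I let go. The short cassette went onto it the same way.

**Last checks:**
- **Long cassette:** it is within about 1–2 mm of the tray's centre and within 0.5° of its direction in both cameras. It did not move when the short one was set on it.
- **Short cassette:** it is square to the long one and level with its sides. Along its length it sits about 1.7 mm towards the robot-side end, which I left rather than disturb the pile.
- **Bystanders:** comparing the top camera's first and last pictures shows changes only at the cassettes, the tray area and the arm, so the other things and the look-alikes were not moved.

**Disagreements:**
- The two cameras differed by up to about 5 mm on absolute positions. I therefore centred by comparing things within the same picture.
- The long cassette met the rests about 1 mm lower than the feeling had predicted.
- The contact moment on the long cassette leaned towards the nearer bar. I took it to be resting on both bars because it neither tilted nor sank.

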